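Stand the fallen support stand up and push it home against the sink ledge

TASK

The laboratory support stand has been knocked over and lies on its rod, with its foot plate up on edge. Without gripping, lifting or carrying it, and without raising it by its rod, push the top of the foot plate over so that the stand comes back upright on its foot, then push the upright stand along the bench until the front edge of its foot is flush and square against the front of the white sink ledge. Leave the bottle, the jar and the beaker where they are.

Things in the scene. Friction and masses are not known exactly. Their poses are not given: they have to be found in the camera images.
- stand: Loose support stand, 0.6 kg: grey foot plate 110 (x) by 150 (y) by 20 mm thick; bare steel rod 10 mm thick rising 200 mm from its top face at x = -12 mm, y = 0. Origin: centre of the plate's underside. Axes as when standing: z up along the rod, +x to the plate's front edge, y along its long edges. Starts fallen: resting on its back edge and the rod's tip, the rod pointing roughly to the robot.
- stand_heel (a point): Middle of the foot's back bottom edge (stand frame x = -55, y = 0, z = 0 mm), on which it turns as it stands up; it stays on or within 4 mm of the bench. At the start the plate rises 110 mm above this edge, leaning some 11 degrees towards the rod. Pushed over away from the rod, the stand passes its balance point when the rod is about 20 degrees above level, then falls upright by itself.
- stand_corner_left (a point): Left end of the front bottom edge of the foot plate (stand frame x = 55, y = 75, z = 0 mm); the edge that goes against the ledge.
- stand_corner_right (a point): Right end of the front bottom edge of the foot plate (stand frame x = 55, y = -75, z = 0 mm).
- ledge: Fixed white ceramic sink unit on the far side of the bench; its front upstand is the ledge, 700 mm long, 50 mm high, 60 mm deep, with an upright flat front face towards the robot. Origin: middle of the foot of that front face, at bench level. x points away from the robot, square to the face; y along the face.
- bottle: Amber glass bottle with white cap, 64 mm in diameter, 150 mm high, standing to the left; origin at the centre of its underside. Bystander.
- jar: Small amber jar with white cap, 56 mm in diameter, 75 mm high, standing to the right; origin at the centre of its underside. Bystander.
- beaker: Clear glass beaker, 60 mm in diameter, 90 mm high, standing to the right; origin at the centre of its underside. Bystander.
Mind the look-alikes: they are no part of the job. There is more than one size of the stand; the job needs the largest.

How it is judged:
By the outcome, as a careful person would: the job done as asked, in the order asked, and still so for the second after the job is handed in, with the robot touching nothing.
It also fails if it takes over 58 s, if anything falls off the work surface, if the arm or the gripper's body presses on something with over 40 N, if the wrist force passes 120 N, or if a joint passes its speed limit or range.

ROBOT

A 6-joint arm with a two-finger parallel gripper is mounted at the origin on the work surface. World frame = base frame: x ahead of the robot, y to its left, z up, the work surface at z = 0. Lengths are in mm, angles in rad, forces in N, time in s.
With the tool pointing down it reaches from about 350 to 875 mm from the base axis. Payload 4.2 kg.
Tool frame: the origin (TCP) lies on the mounting face of the last link; the fingertips stand 173 mm ahead of it and the grasp point (between the pads) lies 155 mm ahead of it; z points along the fingers, y is the direction in which the jaws open and shut (so a half turn about z gives the same grasp; the last joint's range is limited). The gripper opens to 85 mm and grips with 20 to 120 N. Pads are 22 mm wide; open, the fingers measure 114 mm over their backs; the gripper's body (76 mm by 85 mm) begins 54 mm behind the grasp point. The pads swing forward as they close: fully open they stand 13 mm farther back than shut.
Start: joints at [-0.861, 0.385, 0.008, 0, -1.194, -0.259], TCP at [272.316, -562.534, 404.712] pointing down, gripper open.
Joint ranges: [-3.14, 3.14], [-1.21, 2.06], [-1.07, 1.41], [-3.16, 2.05], [-2.99, -0.16], [-3.1, 3.1]. Speed limits (rad/s): [2.79, 2.79, 3.14, 3.14, 3.14, 3.14].

INTERFACE

Orientations are given as a unit quaternion [x, y, z, w].
In Python, from bench import arm gives the robot as it stands.
- The arm moves only by the shell command python3 -m jog 'ROWS' [OPENING]. ROWS is JSON, a list that holds one entry, the list of rows, each a list of 4 numbers: the shift along the tool's x, y, z in mm, then the turn about the tool's z in degrees. In form: [[[x, y, z, spin], ...]]. A call has exactly 5 rows; each row is the pose to reach, as a shift and turn from the pose measured when the call began, along the tool's axes at that moment; what a row does not reach only later rows make up. A row lasts 1/8 s, in which the tool goes at most 62.5 mm and 10.7 degrees, less where a joint would pass 70% of its speed; a pose out of reach is approached as far as the arm can. A call with a gripper value outside its range is refused whole. OPENING is the finger opening in mm, from 0 to 85.4, set as the call begins (- or left out, the last holds). The fingers move at their own pace and stop on an object; the grip force is fixed at half the most. Time passes only in rows, so rows that repeat a pose let the fingers close, or fill a call up. It gives the time, the measured TCP pose, the force and the opening at its end, in the units of the state.
- arm.read_state(): the state, without advancing time (a new reading comes with each control period).
- arm.get_image(name): name is "side" or "top"; returns (picture, depth): 400x640x3 uint8, blue, green, red; 400x640 float32, mm along the optical axis (not along the pixel's ray), 0 where there is no reading.
- arm.camera_params(name): a dict with "mtx" (3x3 intrinsics, pixels), "R" (3x3) and "t" (3): a world point X has camera coordinates R X + t. Camera axes: x right, y down, z forward; pixel columns grow to the right and rows downward; lengths in mm; the calibration is good to about 2 mm. A picture is of the moment at which its call begins. camera_params takes no time and is no camera call.
- arm.job_done(): hands the job in, once; it reports no verdict.
The state is a dict: "clock": time; "joints": joint angles; "joint_vel": joint speeds; "joint_efforts": joint torques, N m; "position": TCP position; "ee_rot": TCP orientation; "contact_force": force on the tool from outside, world axes, zero at the start; "wrist_torque": the same for the moment, N m; "gripper_width": finger opening in mm.
Only numpy, scipy, OpenCV 4.12 (cv2) and the standard library are available. Lean on these libraries where they do the work, as an engineer would, in place of code of your own. Each camera call takes 0.05 s, during which the arm holds its last target.

## Working session

There is one attempt and no reset: what is moved stays moved. The work goes in short steps, Python scripts to look and compute and a shell command to move; the robot and the scene stay as the last step left them, time stands still between calls to the robot, and variables do not carry over. Pictures are saved under pics/ and viewed, and the job is handed in when it is done.

```bash
mkdir -p pics; ls
python3 - <<'E'
from bench import arm
import cv2,numpy as np
np.set_printoptions(suppress=True,precision=3)
for n in("side","top"):
    p,d=arm.get_image(n); cv2.imwrite(f"pics/{n}0.png",p); np.save(f"pics/{n}0.npy",d)
    c=arm.camera_params(n); print(n,c, -np.array(c["R"]).T@np.array(c["t"]))
print(arm.read_state())
E
```

```text
pics
side {'mtx': array([[403.068,   0.   , 321.107],
       [  0.   , 403.068, 196.132],
       [  0.   ,   0.   ,   1.   ]]), 'R': array([[ 0.995, -0.094, -0.019],
       [-0.064, -0.509, -0.858],
       [ 0.071,  0.855, -0.513]]), 't': array([-504.59 ,  105.042,  855.072])} [ 448.019 -725.436  519.437]
top {'mtx': array([[391.406,   0.   , 325.795],
       [  0.   , 391.406, 191.217],
       [  0.   ,   0.   ,   1.   ]]), 'R': array([[ 0.01 , -1.   ,  0.015],
       [-0.987, -0.012, -0.157],
       [ 0.158, -0.014, -0.987]]), 't': array([-23.248, 514.921, 948.58 ])} [ 359.227   -3.975 1018.051]
{'clock': 0.1, 'joints': array([-0.861,  0.386,  0.007, -0.   , -1.194, -0.259]), 'joint_vel': array([-0.001, -0.002,  0.003,  0.002, -0.   ,  0.   ]), 'joint_efforts': array([ -0.   , -39.332,  18.893,   4.198,  -0.003,   0.   ]), 'position': array([ 272.276, -562.388,  403.72 ]), 'ee_rot': array([-0.223,  0.975,  0.001, -0.   ]), 'contact_force': array([ 0.936, -0.652,  0.549]), 'wrist_torque': array([ 0.014, -0.035,  0.017]), 'gripper_width': 85.31979988436468}
```

View pics/side0.png

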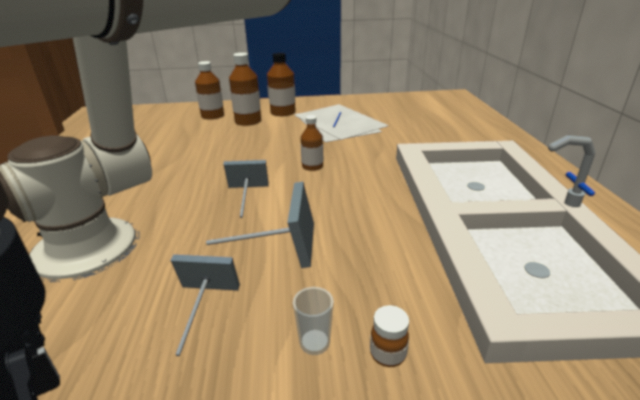

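View pics/top0.png

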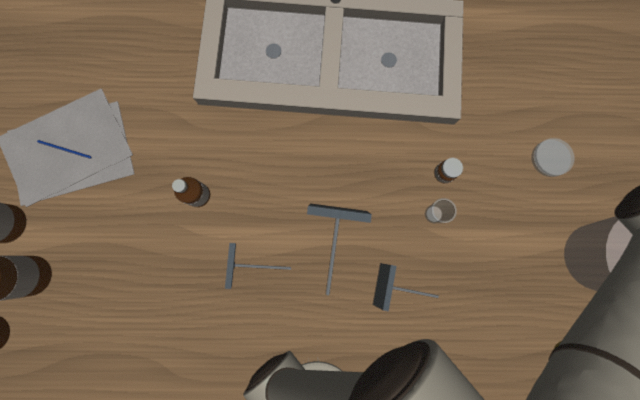

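The side view shows three fallen stands: (246,174), (301,225) and (206,272). In the top view they are at (231,266), (340,213) and (385,287). The middle one looks largest and its rod points to the robot, but I'll measure to confirm. The bottle is at top (190,190), the beaker at (442,211) and the jar at (450,170).

```bash
cat > h.py <<'E'
import cv2,numpy as np
np.set_printoptions(suppress=True,precision=1)
from bench import arm
def dep(n,u,v,d):
    c=arm.camera_params(n);K=c["mtx"]
    X=np.array([(u-K[0,2])/K[0,0]*d,(v-K[1,2])/K[1,1]*d,d]); return np.array(c["R"]).T@(X-np.array(c["t"]))
def atz(n,u,v,z):
    c=arm.camera_params(n);o=dep(n,u,v,0);p=dep(n,u,v,1000);r=p-o
    return o+r*(z-o[2])/r[2]
def cloud(n,d):
    c=arm.camera_params(n);K=c["mtx"];v,u=np.mgrid[:400,:640]
    X=np.stack([(u-K[0,2])/K[0,0]*d,(v-K[1,2])/K[1,1]*d,d],-1)
    P=(X-np.array(c["t"]))@np.array(c["R"]); P[d==0]=np.nan; return P
def proj(n,X):
    c=arm.camera_params(n);x=np.array(c["R"])@np.array(X)+np.array(c["t"]);y=c["mtx"]@x;return y[:2]/y[2]
def crop(n,p,u0,v0,u1,v1,f,name):
    cv2.imwrite(name,cv2.resize(p[v0:v1,u0:u1],None,fx=f,fy=f,interpolation=cv2.INTER_CUBIC))
E
python3 - <<'E'
from h import *
T=cloud("top",np.load("pics/top0.npy"));S=cloud("side",np.load("pics/side0.npy"))
p=cv2.imread("pics/top0.png");crop("top",p,215,60,475,320,3,"pics/c_top0.png")
p=cv2.imread("pics/side0.png");crop("side",p,160,130,460,370,2.6,"pics/c_side0.png")
def box(C,x0,x1,y0,y1,z0,z1):
    m=(C[...,0]>x0)&(C[...,0]<x1)&(C[...,1]>y0)&(C[...,1]<y1)&(C[...,2]>z0)&(C[...,2]<z1);return C[m]
print("bench z",np.nanmedian(T[120:150,240:300,2]),np.nanmedian(S[300:330,250:280,2]))
for nm,(u0,v0,u1,v1) in dict(big=(300,198,378,228),small=(222,238,240,292),med=(368,258,400,315),bottle=(170,172,214,212),beaker=(420,196,462,226),jar=(434,152,468,188)).items():
    q=T[v0:v1,u0:u1].reshape(-1,3);q=q[q[:,2]>12];print(nm,len(q),np.percentile(q,[1,50,99],axis=0).round(0).tolist())
for u,v in((195,103),(460,121)):
    print(T[v,u],atz("top",u,v,0),atz("top",u,v,50))
E
```

```text
bench z -0.7632348952965915 -2.131955277720184
big 752 [[428.0, -120.0, 18.0], [453.0, -46.0, 109.0], [482.0, 25.0, 114.0]]
small 332 [[278.0, 198.0, 23.0], [329.0, 207.0, 78.0], [382.0, 216.0, 81.0]]
med 727 [[231.0, -196.0, 14.0], [281.0, -160.0, 66.0], [335.0, -141.0, 82.0]]
bottle 834 [[475.0, 283.0, 15.0], [500.0, 302.0, 101.0], [535.0, 337.0, 152.0]]
beaker 501 [[437.0, -326.0, 15.0], [466.0, -311.0, 66.0], [492.0, -271.0, 92.0]]
jar 529 [[547.0, -352.0, 14.0], [569.0, -322.0, 73.0], [597.0, -302.0, 78.0]]
[760.3 340.1  -0.6] [760.  339.8   0. ] [740.3 323.   50. ]
[ 720.4 -382.4   -0.8] [ 720.1 -382.1    0. ] [ 702.4 -363.5   50. ]
```

```bash
sleep 0
```

```text
(no output)
```

View pics/c_top0.png

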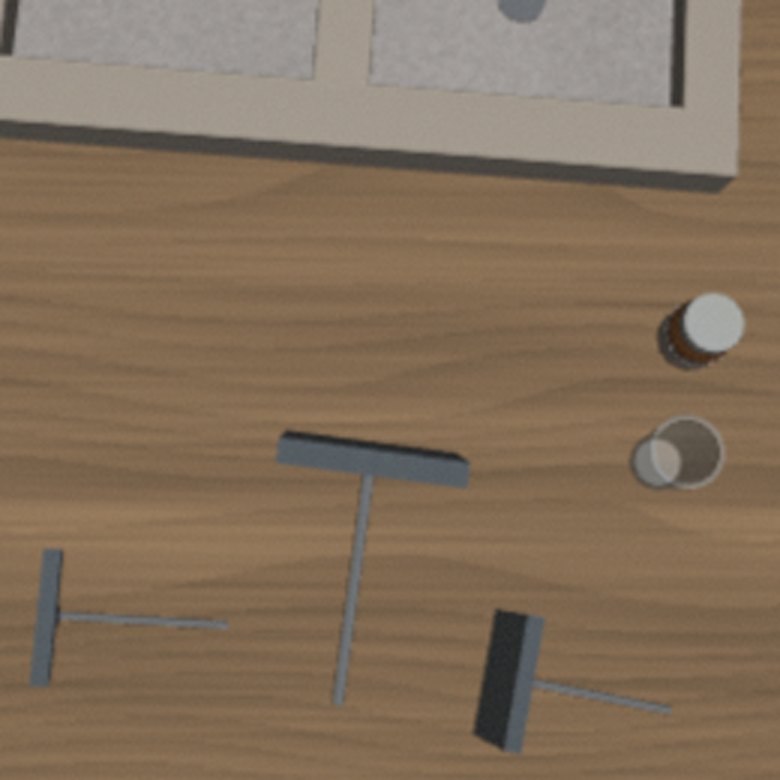

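View pics/c_side0.png

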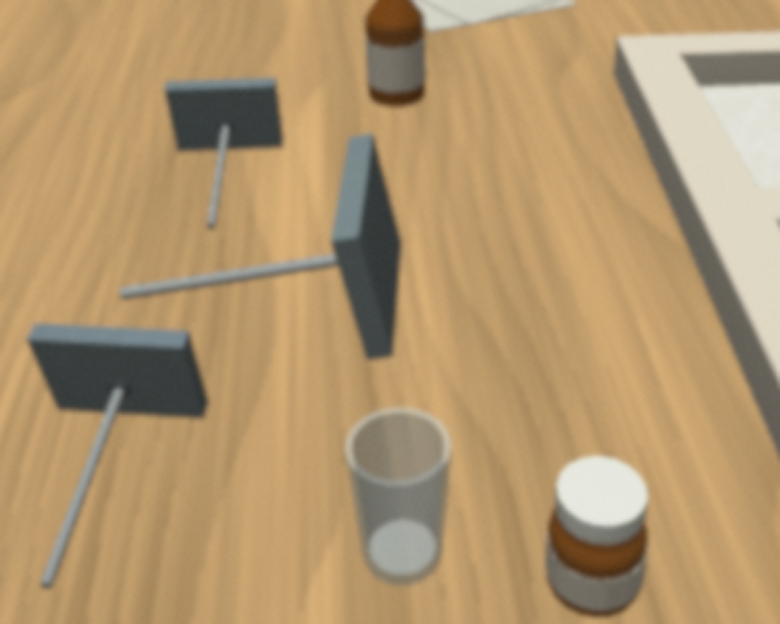

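The middle stand at top (340,213) is the one. Its plate stands about 110 mm high and 148 mm wide, against about 80 mm high for the other two, and its rod points to the robot. Next I'll fit the plate yaw and the ledge face.

```bash
cat >> h.py <<'E'
def plan(tx,ty,tz,jaw):
    """target TCP; jaw = world angle (deg) of tool -x 'forward' dir from world x. returns tool shift+spin"""
    from scipy.spatial.transform import Rotation as R
    s=arm.read_state();r=R.from_quat(s["ee_rot"]).as_matrix()
    d=r.T@(np.array([tx,ty,tz])-s["position"])
    cur=np.degrees(np.arctan2(-r[1,0],-r[0,0]))
    sp=-((jaw-cur+90)%180-90)
    print("pos",s["position"],"fwd",cur,"shift",d,"spin",sp,"rows>=",np.linalg.norm(d)/62.5)
E
python3 - <<'E'
from h import *
T=cloud("top",np.load("pics/top0.npy"));S=cloud("side",np.load("pics/side0.npy"))
def line(q,nm):
    A=np.c_[q[:,1],np.ones(len(q))]
    m=np.ones(len(q),bool)
    for _ in range(4):
        c=np.linalg.lstsq(A[m],q[m,0],rcond=None)[0];r=q[:,0]-A@c;m=abs(r)<max(2*np.std(r[m]),1.5)
    print(nm,"slope",c[0],"deg fwd",np.degrees(np.arctan(-c[0])),"x0",c[1],"n",m.sum(),"std",r[m].std())
for C,n in((T,"top"),(S,"side")):
    q=C.reshape(-1,3);q=q[(q[:,0]>660)&(q[:,0]<780)&(abs(q[:,1])<300)&(q[:,2]>8)&(q[:,2]<42)];line(q,n+" ledge")
q=T[198:228,300:378].reshape(-1,3);q=q[(q[:,2]>100)];line(q,"plate top(all)")
b=np.round(q[:,1]/10);print([(k*10,q[b==k,0].min().round(),q[b==k,0].max().round()) for k in np.unique(b)][::3])
# rod
for (u,v) in((328,294),(337,222)): print("rod",atz("top",u,v,5),atz("top",u,v,40))
for px in((277,460),(285,432),(469,486),(467,461)): 
    print("corner",atz("top",215+px[0]/3,60+px[1]/3,107))
q=S[180:270,285:315].reshape(-1,3);q=q[(q[:,2]>85)&(q[:,0]>350)&(q[:,0]<520)];print("side top",np.percentile(q,[1,50,99],axis=0))
plan(330,-46,404,4)
E
```

```text
top ledge slope 0.06498349890089115 deg fwd -3.7180525065086667 x0 733.0842064329852 n 1001 std 0.607892011428235
side ledge slope 0.06691577625484023 deg fwd -3.8282843725507916 x0 737.4715651578236 n 1330 std 0.422713810493522
plate top(all) slope 0.12129430305831287 deg fwd -6.915867566518053 x0 456.62119948612894 n 570 std 5.9848616114580615
[(np.float64(-120.0), np.float64(433.0), np.float64(451.0)), (np.float64(-90.0), np.float64(435.0), np.float64(457.0)), (np.float64(-60.0), np.float64(439.0), np.float64(461.0)), (np.float64(-30.0), np.float64(444.0), np.float64(463.0)), (np.float64(0.0), np.float64(448.0), np.float64(468.0)), (np.float64(30.0), np.float64(450.0), np.float64(464.0))]
rod [259.1 -26.1   5. ] [262.5 -25.4  40. ]
rod [440.5 -47.8   5. ] [437.7 -46.3  40. ]
corner [451.8  26.  107. ]
corner [473.8  20.1 107. ]
corner [ 433.2 -123.5  107. ]
corner [ 452.7 -122.1  107. ]
side top [[ 437.6 -124.6   85.4]
 [ 455.6  -73.3  106.1]
 [ 475.    22.9  110. ]]
pos [ 272.3 -562.4  403.7] fwd 25.81932468621964 shift [-276.9  439.7    0.6] spin 21.819324686219645 rows>= 8.313673678001056
```

Run:
```python
from h import *
plan(390,-43,404,-7)
```

```text
pos [ 272.3 -562.4  403.7] fwd 25.81932468621964 shift [-332.2  416.3    0.5] spin 32.819324686219645 rows>= 8.521005449767976
```

```bash
python3 -m jog '[[[-36,46,0,6],[-73,92,0,12],[-111,139,0,18],[-150,188,0,24],[-188,235,0,32.8]]]' 85
python3 - <<'E'
from h import *
plan(390,-43,404,-7)
E
```

```text
clock: 0.72
position: [338.3, -271.4, 404.0]
ee_rot: [0.057, 0.998, 0.001, -0.001]
contact_force: [1.3, 0.4, 0.6]
gripper_width: 84.7
pos [ 338.3 -271.4  404. ] fwd -6.5830480942362275 shift [-25.2 232.8   0.4] spin 0.41695190576376717 rows>= 3.74629903657499
```

```bash
python3 -m jog '[[[-5,50,0,0.4],[-11,100,0,0.4],[-17,155,0,0.4],[-22,205,0,0.4],[-25,233,0,0.4]]]' 85
python3 - <<'E'
from h import *
p,d=arm.get_image("side");cv2.imwrite("pics/s1.png",p);np.save("pics/s1.npy",d)
plan(395,-43.5,255,-7)
E
```

```text
clock: 1.35
position: [389.8, -40.8, 404.4]
ee_rot: [0.06, 0.998, 0.001, -0.001]
contact_force: [0.1, -0.8, -0.1]
gripper_width: 84.8
pos [390.5 -39.6 404.4] fwd -6.791292848848657 shift [ -5.   -3.8 149.4] spin 0.2087071511513443 rows>= 2.3925021805755353
```

View pics/s1.png

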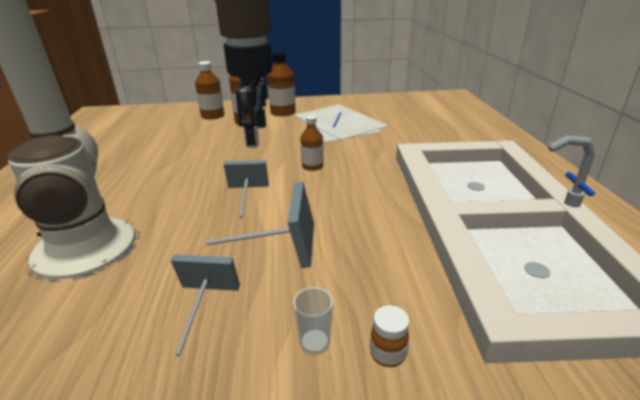

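Run:
```python
from h import *
S=cloud("side",np.load("pics/s1.npy"));q=S[60:155,225:280].reshape(-1,3);q=q[(q[:,0]>330)&(q[:,0]<450)&(q[:,1]>-130)&(q[:,1]<50)&(q[:,2]>150)]
for z in range(225,420,12):
    w=q[(q[:,2]>=z)&(q[:,2]<z+12)]
    if len(w): print(z,len(w),w.min(0),w.max(0))
print(q[:,2].min())
crop("side",cv2.imread("pics/s1.png"),200,0,320,160,4,"pics/s1c.png")
```

```text
237 71 [375.7 -94.6 240.9] [407.5   5.  249. ]
249 147 [375.1 -98.  249.2] [408.5   7.9 261. ]
261 140 [375.1 -98.6 261. ] [407.9   4.1 273. ]
273 93 [ 375.7 -100.3  273.1] [408.9   8.8 284.9]
285 159 [ 370.  -115.8  285.6] [413.   26.1 296.9]
297 193 [ 371.  -117.5  297. ] [413.   30.1 308.9]
309 189 [ 371.5 -114.3  309. ] [413.2  24.  320.9]
321 253 [ 371.5 -112.7  321. ] [413.6  28.7 333. ]
333 299 [ 370.6 -111.9  333. ] [412.6  14.4 345. ]
345 155 [ 361.1 -107.2  345. ] [420.2 -34.1 357. ]
357 343 [355.9 -80.2 357. ] [429. -43. 369.]
369 356 [355.3 -79.8 369. ] [429.3 -40.6 381. ]
381 51 [363.3 -79.1 381.1] [413.3 -64.  383.5]
240.89034321305022
```

View pics/s1c.png

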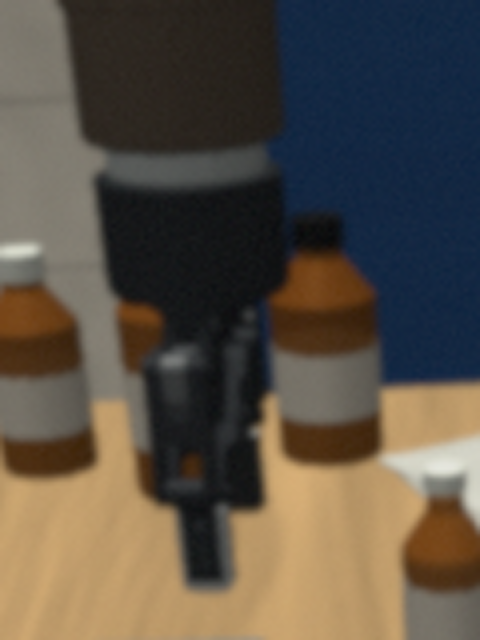

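```bash
python3 -m jog '[[[-2,-2,50,0.2],[-4,-4,100,0.2],[-5,-4,145,0.2],[-5,-4,154,0.2],[-5,-4,154,0.2]]]' 85
python3 - <<'E'
from h import *
p,d=arm.get_image("side");crop("side",p,180,100,380,300,3,"pics/s2.png")
plan(431,-48,250,-7)
E
```

```text
clock: 2.02
position: [395.4, -43.7, 250.7]
ee_rot: [0.061, 0.998, 0.001, -0.0]
contact_force: [-0.2, -0.3, 0.2]
gripper_width: 85.0
pos [395.7 -43.6 251.5] fwd -6.968340239461006 shift [-35.6  -0.1   1.6] spin 0.031659760539000104 rows>= 0.5696686849009003
```

View pics/s2.png

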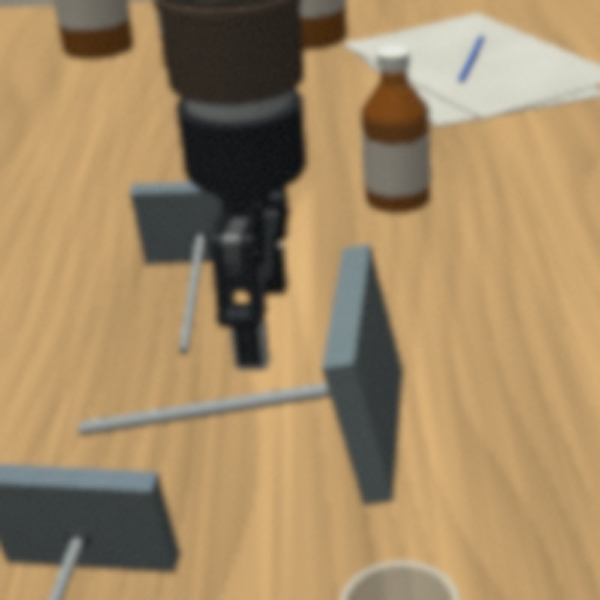

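```bash
python3 -m jog '[[[-20,0,1,0],[-32,0,1,0],[-44,0,1,0],[-52,0,1,0],[-60,0,1,0]]]' 85
python3 - <<'E'
from h import *
p,d=arm.get_image("side");crop("side",p,180,100,380,300,3,"pics/s3.png")
E
```

```text
clock: 2.7
position: [455.3, -51.1, 250.6]
ee_rot: [0.061, 0.998, 0.002, 0.0]
contact_force: [-1.3, 0.5, 0.9]
gripper_width: 85.0
```

View pics/s3.png

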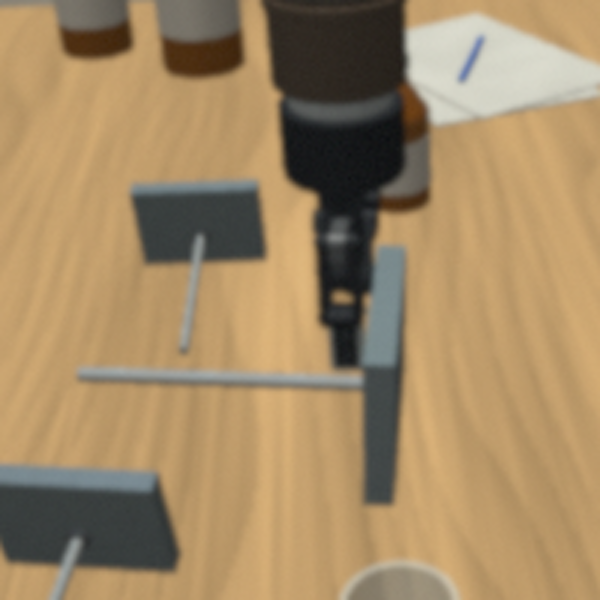

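```bash
python3 -m jog '[[[-15,0,0,0],[-32,0,0,0],[-70,0,0,0],[-120,0,-10,0],[-160,0,-30,0]]]' 85
python3 - <<'E'
from h import *
p,d=arm.get_image("side");crop("side",p,180,50,420,290,2.5,"pics/s4.png")
E
```

```text
clock: 3.38
position: [617.4, -70.8, 280.4]
ee_rot: [0.061, 0.998, 0.001, 0.001]
contact_force: [-0.2, -0.1, 0.5]
gripper_width: 84.9
```

View pics/s4.png

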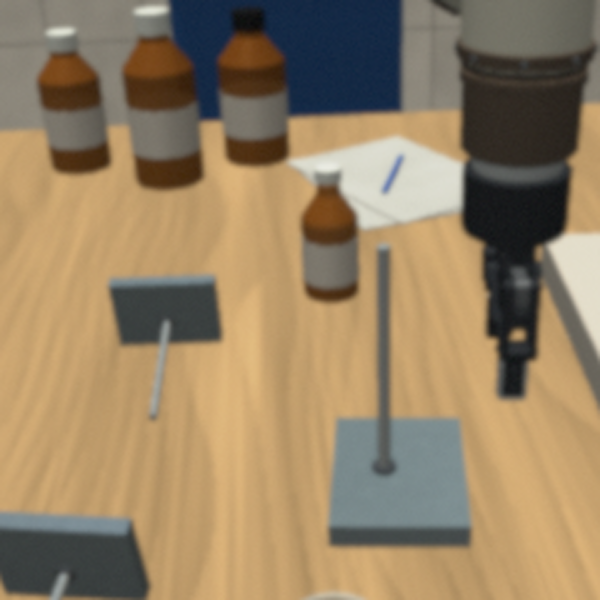

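The stand is upright: plate at crop (400,480), rod vertical at (385,350). I'll lift clear before passing back over the rod.

```bash
python3 -m jog '[[[0,0,-50,0],[0,0,-100,0],[0,0,-150,0],[0,0,-170,0],[0,0,-170,0]]]' 85
python3 - <<'E'
from h import *
T=None
p,d=arm.get_image("top");crop("top",p,230,60,450,260,3.6,"pics/t4.png");cv2.imwrite("pics/t4full.png",p);np.save("pics/t4.npy",d)
p,d=arm.get_image("side");crop("side",p,180,50,420,290,2.5,"pics/s5.png");np.save("pics/s5.npy",d)
for n,f in(("top","pics/t4.npy"),("side","pics/s5.npy")):
    C=cloud(n,np.load(f)).reshape(-1,3)
    q=C[(C[:,0]>400)&(C[:,0]<640)&(abs(C[:,1]+60)<110)&(C[:,2]>13)&(C[:,2]<25)]
    r=cv2.minAreaRect(q[:,:2].astype(np.float32));print(n,len(q),q[:,2].mean(),r)
E
```

```text
clock: 4.05
position: [620.6, -71.5, 456.0]
ee_rot: [0.06, 0.998, 0.001, 0.009]
contact_force: [-0.3, -0.0, 0.4]
gripper_width: 85.1
top 2337 19.536574840596227 ((535.6865234375, -57.14833068847656), (149.90296936035156, 111.13026428222656), 82.93355560302734)
side 2337 17.439934907804396 ((539.590576171875, -60.423675537109375), (153.29287719726562, 110.08518981933594), 82.80795288085938)
```

View pics/t4.png

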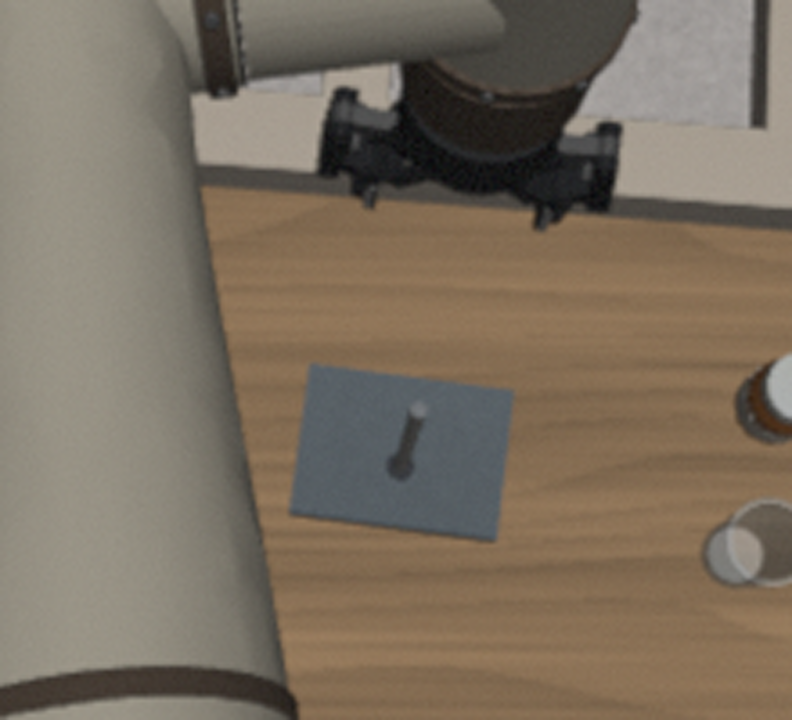

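View pics/s5.png

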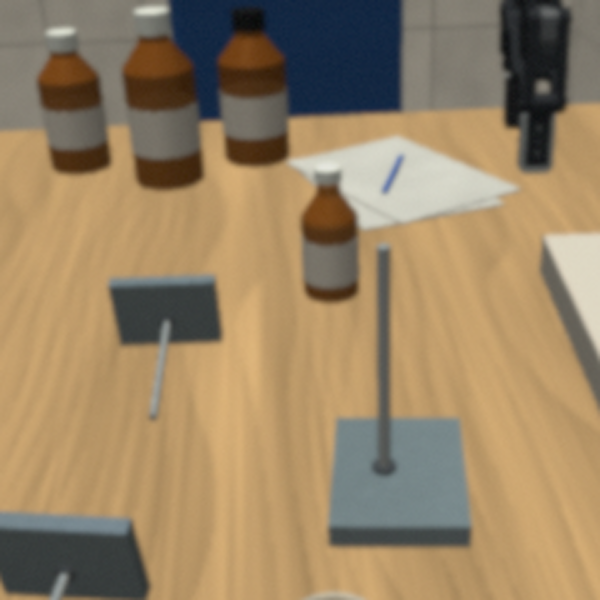

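```bash
python3 - <<'E'
from h import *
plan(430,-52,450,-7)
E
python3 -m jog '[[[50,0,0,0],[100,0,0,0],[150,0,0,0],[190,-2,0,0],[192,-3,0,0]]]' 85;  python3 - <<'E'
from h import *
plan(432,-48,168,-5.5)
E
```

```text
pos [620.3 -71.4 452.6] fwd -6.872918223095698 shift [191.2  -3.5   0.5] spin 0.1270817769043049 rows>= 3.0600782639089967
clock: 4.78
position: [426.9, -51.5, 449.4]
ee_rot: [0.059, 0.998, 0.001, 0.005]
contact_force: [1.0, 0.6, 0.9]
gripper_width: 85.1
pos [426.9 -51.5 449.4] fwd -6.817714676486494 shift [ -2.1   3.4 281.5] spin -1.3177146764864887 rows>= 4.5038210530451295
```

```bash
python3 -m jog '[[[0,1,60,0],[0,2,120,0],[0,3,180,0],[0,3.5,235,-1.3],[0,3.5,265,-1.3]]]' 85;  python3 - <<'E'
from h import *
p,d=arm.get_image("side");crop("side",p,180,100,400,300,3,"pics/s6.png")
C=cloud("side",d).reshape(-1,3)
q=C[(C[:,0]>400)&(C[:,0]<455)&(abs(C[:,1]+50)<90)&(C[:,2]>10)&(C[:,2]<60)];print(q.min(0),q.max(0),np.percentile(q[:,2],[1,5]))
plan(432,-48,170,-5)
E
```

```text
clock: 5.4
position: [429.2, -48.0, 180.7]
ee_rot: [0.048, 0.999, -0.0, 0.002]
contact_force: [-0.1, 0.5, 0.3]
gripper_width: 84.9
[ 416.4 -106.4   17.7] [447.5  -2.4  59.7] [18.8 20.4]
pos [428.4 -48.2 178.4] fwd -5.579640744322694 shift [-3.6  0.6  8.4] spin -0.5796407443226883 rows>= 0.14614940737538293
```

View pics/s6.png

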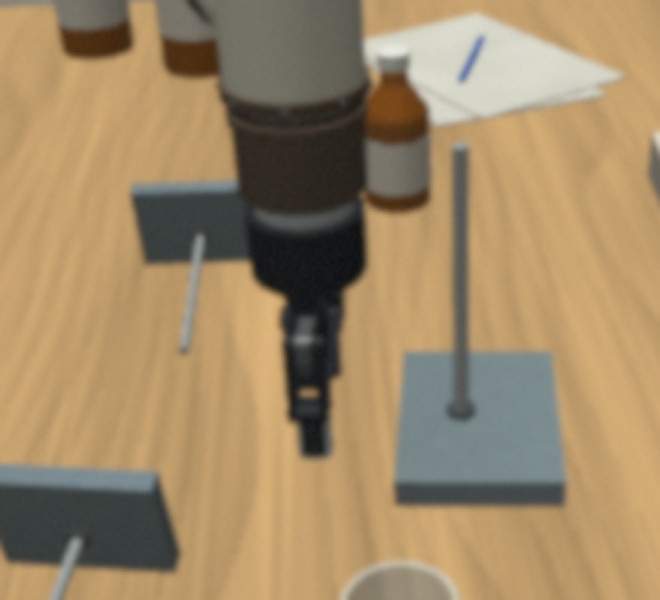

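```bash
python3 -m jog '[[[-6,0,9.5,-1.8],[-30,1,9.5,-1.8],[-50,1.6,9.5,-1.8],[-72,2.3,9.5,-1.8],[-95,3,9.5,-1.8]]]' 85;  python3 - <<'E'
from h import *
p,d=arm.get_image("side");crop("side",p,200,100,440,300,3,"pics/s7.png")
C=cloud("side",d).reshape(-1,3)
q=C[(C[:,0]>540)&(C[:,0]<720)&(C[:,1]>-160)&(C[:,1]<40)&(C[:,2]>12)&(C[:,2]<23)];print(cv2.minAreaRect(q[:,:2].astype(np.float32)))
plan(609,-60,169,-3.8)
E
```

```text
clock: 6.08
position: [519.9, -55.5, 167.4]
ee_rot: [0.034, 0.999, -0.002, -0.008]
contact_force: [-8.6, 0.6, 4.6]
gripper_width: 85.1
((590.0377807617188, -60.29718017578125), (154.1145477294922, 101.21595764160156), 85.85614776611328)
pos [524.5 -55.1 168. ] fwd -3.795174084740052 shift [-84.6   0.7  -1.6] spin 0.0048259152599428035 rows>= 1.353677680302293
```

View pics/s7.png

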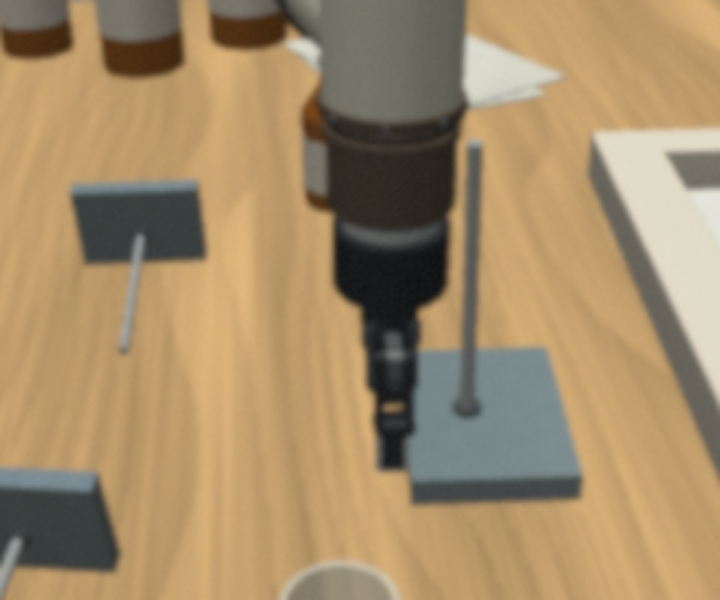

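```bash
python3 -m jog '[[[-16,0,-1,0],[-32,0,-1,0],[-48,0,-1,0],[-64,0,-1,0],[-72,0,-1,0]]]' 85;  python3 - <<'E'
from h import *
p,d=arm.get_image("side");crop("side",p,260,100,500,300,3,"pics/s8.png")
p,d=arm.get_image("top");crop("top",p,250,70,450,220,4,"pics/t8.png")
s=arm.read_state();print(s["position"],s["contact_force"])
E
```

```text
clock: 6.75
position: [594.7, -60.4, 167.6]
ee_rot: [0.034, 0.999, -0.002, -0.008]
contact_force: [-10.1, 0.9, 8.6]
gripper_width: 85.3
[595.2 -60.4 167.6] [-4.9 -0.7  2.4]
```

View pics/s8.png

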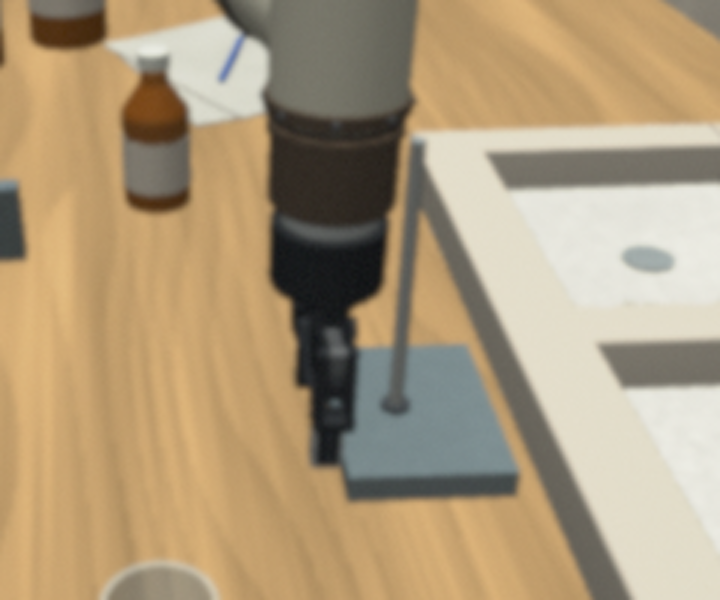

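View pics/t8.png

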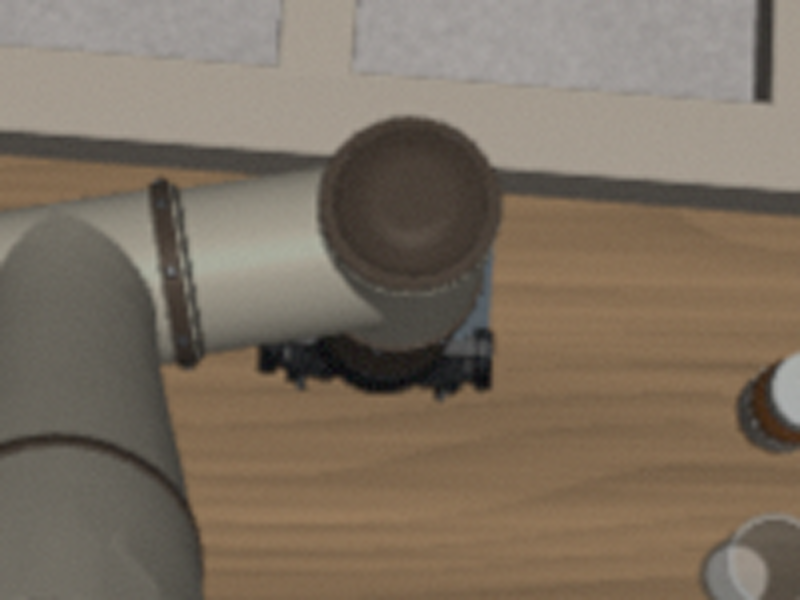

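```bash
python3 -m jog '[[[-3,0,-1,0],[-6,0,-1,0],[-8,0,-1,0],[-10,0,-1,0],[-10,0,-1,0]]]' 85;  python3 - <<'E'
from h import *
p,d=arm.get_image("side");crop("side",p,340,190,480,290,5,"pics/s9.png")
s=arm.read_state();print(s["position"],s["contact_force"],s["wrist_torque"]);plan(615,-61.5,168,-3.8)
C=cloud("side",d).reshape(-1,3)
q=C[(C[:,0]>615)&(C[:,0]<760)&(C[:,1]>-160)&(C[:,1]<40)&(C[:,2]>12)&(C[:,2]<23)]
E
```

```text
clock: 7.48
position: [602.9, -61.4, 167.6]
ee_rot: [0.034, 0.999, -0.002, -0.011]
contact_force: [-6.9, 0.7, 5.8]
gripper_width: 84.6
[603.  -61.4 167.6] [-7.6  1.2  4.6] [ 0.3  2.  -0. ]
pos [603.  -61.4 167.6] fwd -3.9173250561390893 shift [-12.    0.7  -0.7] spin -0.11732505613909439 rows>= 0.19276318076467708
```

View pics/s9.png

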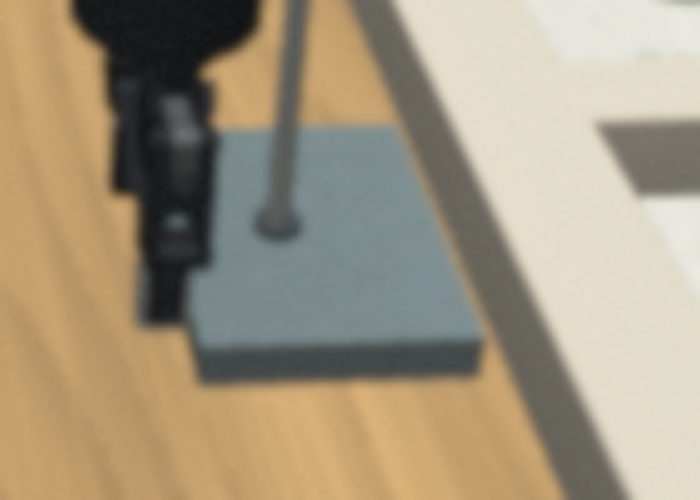

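```bash
python3 -m jog '[[[-2,0,0,0],[-3,0,0,0],[-4,0,0,0],[-5,0,0,0],[-6,0,0,0]]]' 85;  python3 - <<'E'
from h import *
p,d=arm.get_image("side");crop("side",p,340,190,480,290,5,"pics/s10.png")
s=arm.read_state();print(s["position"],s["contact_force"],s["wrist_torque"]);plan(615,-61.5,168,-3.8)
E
```

```text
clock: 8.15
position: [605.8, -61.8, 167.0]
ee_rot: [0.034, 0.999, -0.003, -0.017]
contact_force: [-11.2, 2.2, 9.2]
gripper_width: 85.2
[606.1 -61.9 167.1] [-9.4  1.4  8.3] [0.6 2.6 0. ]
pos [606.1 -61.9 167.1] fwd -3.9470793634780215 shift [-8.8  1.  -1.2] spin -0.14707936347802786 rows>= 0.14313070239037382
```

View pics/s10.png

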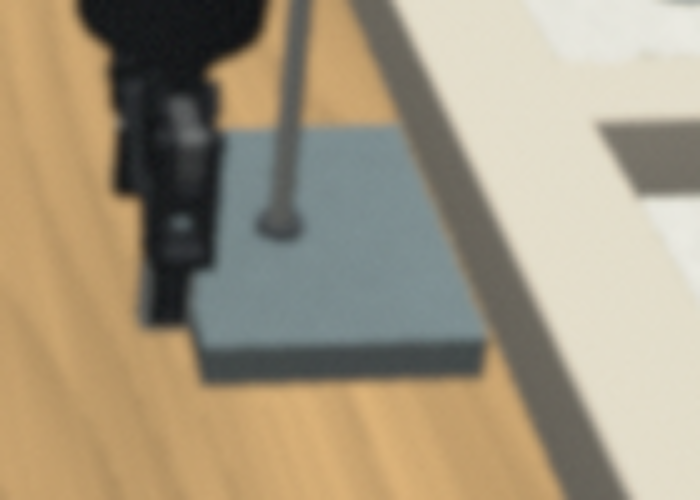

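Run:
```python
from h import *
from scipy.spatial.transform import Rotation as R
p,d=arm.get_image("side");crop("side",p,320,90,440,290,3,"pics/s11.png")
s=arm.read_state();print(s["position"],s["contact_force"],R.from_quat(s["ee_rot"]).as_matrix().round(3)[:,2])
C=cloud("side",d).reshape(-1,3)
for z in range(0,300,10):
    q=C[(C[:,0]>540)&(C[:,0]<690)&(C[:,1]>-160)&(C[:,1]<10)&(C[:,2]>z)&(C[:,2]<z+10)]
    if len(q):
        x=np.sort(q[:,0]);g=np.where(np.diff(x)>3)[0];print(z,x[0],[(x[i],x[i+1]) for i in g],x[-1], "ymin",q[:,1].min())
```

```text
[606.1 -61.9 167. ] [-9.5  3.4  8.2] [-0. -0. -1.]
0 548.2353776715664 [(np.float64(548.2353776715664), np.float64(570.1180741666908)), (np.float64(570.1180741666908), np.float64(575.6256492622713)), (np.float64(575.6256492622713), np.float64(578.8967932958983)), (np.float64(578.8967932958983), np.float64(587.8371098335681)), (np.float64(587.8371098335681), np.float64(591.6918239138377))] 689.8672703487691 ymin -145.06304405144851
10 589.4756542696334 [] 689.9849186682577 ymin -145.29403883220192
20 589.1985959698383 [(np.float64(605.7911204602019), np.float64(608.8121492709442)), (np.float64(611.7881083921027), np.float64(617.2853770850382)), (np.float64(617.2853770850382), np.float64(620.3870804142481)), (np.float64(620.3870804142481), np.float64(646.9798375129644))] 666.6803454751217 ymin -123.3907851981084
30 589.8987872859484 [(np.float64(606.9611798243731), np.float64(610.0743336176178)), (np.float64(610.0743336176178), np.float64(652.391505705208))] 661.0866079700439 ymin -121.22111754228388
40 587.5687547137178 [(np.float64(590.4589534448992), np.float64(594.9049698167307)), 
[... 2641 characters left out ...]
68141233694 ymin -103.83177041176755
220 568.280294474077 [(np.float64(645.0841489066123), np.float64(648.5600432872272))] 648.5600432872272 ymin -105.0989090922615
230 567.9851507492867 [] 648.2171407905391 ymin -105.11966301541125
240 565.637710422059 [] 654.0248008421697 ymin -108.09862706901214
250 566.2273075525595 [] 650.6121001519588 ymin -107.24686354957076
260 567.4474153551138 [(np.float64(648.2945788828159), np.float64(651.4274034772438))] 651.4274034772438 ymin -105.3029776709238
270 561.8499235133169 [] 649.8018923650112 ymin -105.50615256703426
280 560.1666882621294 [] 650.3315417069961 ymin -105.72372698707608
290 560.9480750383349 [] 650.7674733071004 ymin -105.11527479604842
```

View pics/s11.png

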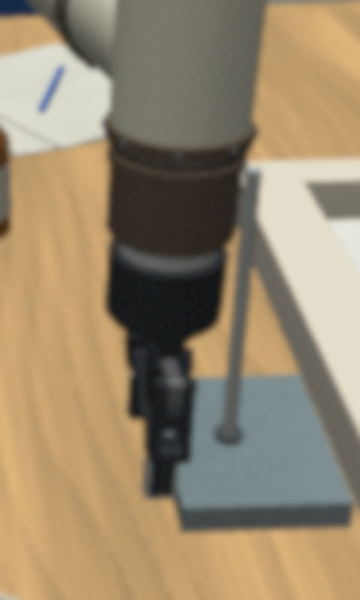

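```bash
python3 -m jog '[[[2,0,-3,0],[2,0,-5,0],[1,0,-5,0],[0,0,-5,0],[-1,0,-5,0]]]' 85;  python3 - <<'E'
from h import *
p,d=arm.get_image("side");crop("side",p,340,190,480,290,5,"pics/s12.png")
s=arm.read_state();print(s["position"],s["ee_rot"].round(3),s["contact_force"],s["wrist_torque"])
E
```

```text
clock: 8.88
position: [606.6, -62.0, 171.8]
ee_rot: [0.034, 0.999, -0.003, -0.017]
contact_force: [-5.4, 1.9, 4.3]
gripper_width: 85.1
[606.6 -62.  171.8] [ 0.  1. -0. -0.] [-4.3  1.8  3.4] [0.4 1.1 0.1]
```

View pics/s12.png

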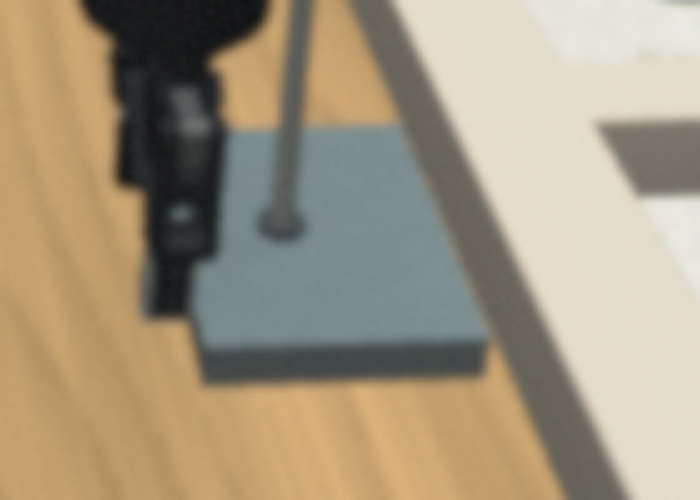

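Run:
```python
from h import *
p,d=arm.get_image("side");cv2.imwrite("pics/s12f.png",p)
crop("side",p,400,225,470,295,10,"pics/s13.png");crop("side",p,400,190,450,240,12,"pics/s13b.png")
C=cloud("side",d).reshape(-1,3)
q=C[(C[:,0]>660)&(C[:,0]<760)&(C[:,1]<-60)&(C[:,1]>-145)&(C[:,2]>13)]
q=q[q[:,2]<26]
w=C[(C[:,0]>660)&(C[:,0]<780)&(abs(C[:,1])<300)&(C[:,2]>27)&(C[:,2]<42)]
a=np.polyfit(w[:,1],w[:,0],1);print("ledge",a)
for y in range(-130,10,20):
    e=C[(abs(C[:,1]-y)<8)&(C[:,0]>640)&(C[:,0]<760)&(C[:,2]<60)&(C[:,2]>-5)];e=e[np.argsort(e[:,0])]
    print(y,"ledge x",np.polyval(a,y), "plate top max x",e[(e[:,2]>12)&(e[:,2]<19)][:,0].max() if len(e) else 0, [tuple(r[[0,2]].round()) for r in e[(e[:,0]>np.polyval(a,y)-14)&(e[:,0]<np.polyval(a,y)+3)][::6]])
```

```text
ledge [  0.1 737. ]
-130 ledge x 728.3997564234019 plate top max x 729.4778770312678 [(np.float64(715.0), np.float64(16.0)), (np.float64(716.0), np.float64(17.0)), (np.float64(719.0), np.float64(18.0)), (np.float64(727.0), np.float64(35.0)), (np.float64(728.0), np.float64(-2.0)), (np.float64(728.0), np.float64(12.0)), (np.float64(728.0), np.float64(14.0)), (np.float64(728.0), np.float64(17.0)), (np.float64(729.0), np.float64(15.0)), (np.float64(729.0), np.float64(45.0)), (np.float64(729.0), np.float64(38.0)), (np.float64(729.0), np.float64(15.0)), (np.float64(729.0), np.float64(29.0)), (np.float64(730.0), np.float64(2.0)), (np.float64(730.0), np.float64(-3.0))]
-110 ledge x 729.7192742326471 plate top max x 731.0745668351639 [(np.float64(716.0), np.float64(18.0)), (np.float64(718.0), np.float64(17.0)), (np.float64(721.0), np.float64(18.0)), (np.float64(729.0), np.float64(42.0)), (np.float64(730.0), np.float64(47.0)), (np.float64(730.0), np.float64(31.0)), (np.float64(730.0), np.float64(12.0)), (np.float64(730.0), np.float64(38.0)), (np.float64(730.0), np.float64(25.0)), (np.float64(7
[... 2059 characters left out ...]
oat64(18.0)), (np.float64(735.0), np.float64(8.0)), (np.float64(736.0), np.float64(15.0)), (np.float64(736.0), np.float64(41.0)), (np.float64(736.0), np.float64(0.0)), (np.float64(736.0), np.float64(47.0)), (np.float64(737.0), np.float64(18.0))]
-10 ledge x 736.3168632788731 plate top max x 737.2581330371213 [(np.float64(723.0), np.float64(17.0)), (np.float64(725.0), np.float64(18.0)), (np.float64(736.0), np.float64(45.0)), (np.float64(736.0), np.float64(21.0)), (np.float64(737.0), np.float64(42.0)), (np.float64(737.0), np.float64(15.0)), (np.float64(737.0), np.float64(28.0)), (np.float64(737.0), np.float64(33.0)), (np.float64(737.0), np.float64(18.0)), (np.float64(738.0), np.float64(28.0))]
```

View pics/s13.png

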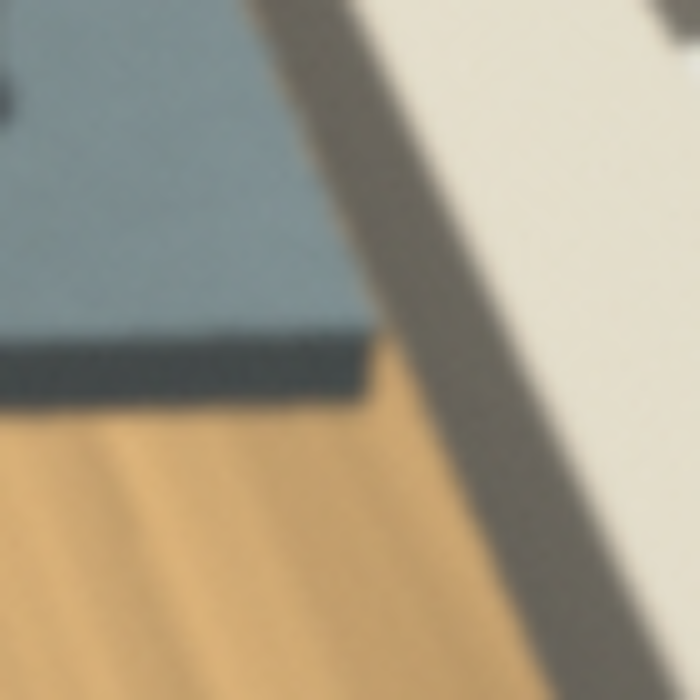

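View pics/s13b.png

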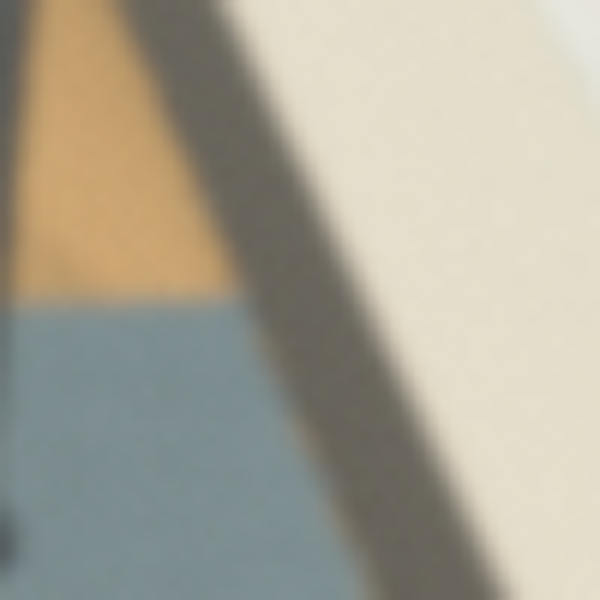

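```bash
python3 -m jog '[[[-2,0,0,0],[-4,0,0,0],[-6,0,0,0],[-8,0,0,0],[-10,0,0,0]]]' 85;  python3 - <<'E'
from h import *
p,d=arm.get_image("side");crop("side",p,400,190,470,290,7,"pics/s14.png")
s=arm.read_state();print(s["position"],s["contact_force"],s["wrist_torque"],2*s["ee_rot"][3])
E
```

```text
clock: 9.6
position: [613.8, -63.0, 171.4]
ee_rot: [0.035, 0.999, -0.003, -0.022]
contact_force: [-11.9, 1.2, 11.3]
gripper_width: 85.0
[614.1 -63.  171.4] [-10.    1.9   9. ] [0.4 2.9 0.1] -0.04370561477657138
```

View pics/s14.png

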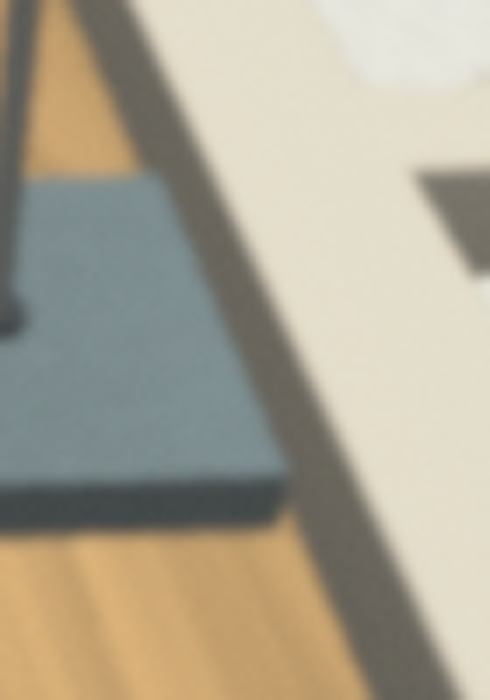

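```bash
python3 -m jog '[[[-2,0,0,0],[-3,0,0,0],[-4,0,0,0],[-5,0,0,0],[-5,0,0,0]]]' 85;  python3 - <<'E'
from h import *
p,d=arm.get_image("side");crop("side",p,400,190,470,290,7,"pics/s15.png");crop("side",p,340,90,440,290,3,"pics/s15b.png")
s=arm.read_state();print(s["position"],s["contact_force"],s["wrist_torque"],2*s["ee_rot"][3])
C=cloud("side",d).reshape(-1,3)
for z in range(170,222,10):
    q=C[(C[:,0]>600)&(C[:,0]<690)&(C[:,1]>-140)&(C[:,1]<10)&(C[:,2]>z)&(C[:,2]<z+10)]
    x=np.sort(q[:,0]);g=np.where(np.diff(x)>2)[0];print(z,[(x[i],x[i+1]) for i in g],x[-1])
E
```

```text
clock: 10.28
position: [617.1, -63.6, 171.4]
ee_rot: [0.035, 0.999, -0.004, -0.024]
contact_force: [-10.8, 0.9, 8.2]
gripper_width: 85.1
[617.1 -63.6 171.4] [-11.3   0.8   7.5] [0.5 1.9 0.2] -0.04874773165739727
170 [(np.float64(634.6225750810875), np.float64(636.6292145166584)), (np.float64(641.6427083947161), np.float64(644.7824043351125)), (np.float64(644.7824043351125), np.float64(648.1370169708663)), (np.float64(648.1370169708663), np.float64(660.6511894820744))] 669.7160772092981
180 [(np.float64(645.9481459975725), np.float64(648.2038828530567)), (np.float64(651.419596474457), np.float64(653.4393511965441)), (np.float64(655.079932441674), np.float64(658.1884851542715)), (np.float64(658.1884851542715), np.float64(661.180845553678))] 670.0073809527973
190 [(np.float64(656.3041978040624), np.float64(660.8431057073803))] 670.5445650691938
200 [(np.float64(654.345617406948), np.float64(656.3964205784144)), (np.float64(657.9020232597576), np.float64(661.702379263122))] 669.3278728213448
210 [(np.float64(658.8031278143591), np.float64(661.2852448916587))] 670.8947452394865
220 [(np.float64(650.8003297714097), np.float64(653.228346857725))] 656.8639234611808
```

View pics/s15.png

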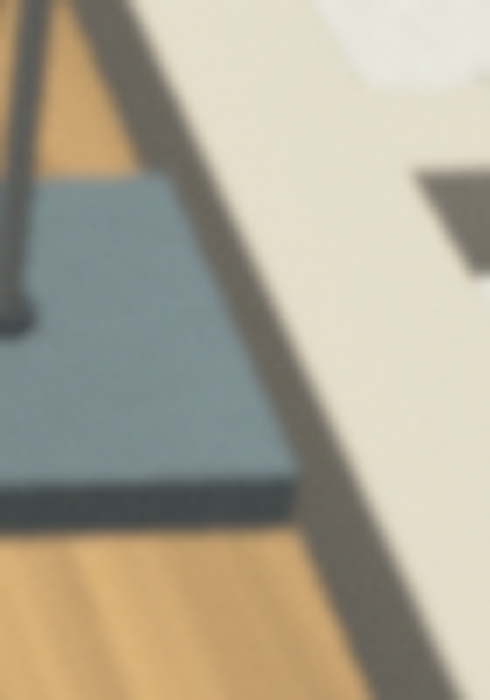

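View pics/s15b.png

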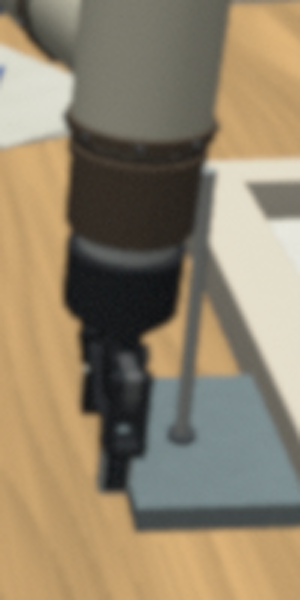

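```bash
python3 -m jog '[[[6,0,0,0],[15,0,0,0],[25,0,0,0],[25,0,0,0],[25,0,0,0]]]' 85;  python3 - <<'E'
from h import *
p,d=arm.get_image("side");crop("side",p,400,190,470,290,7,"pics/s16.png")
s=arm.read_state();print(s["position"],s["contact_force"],s["wrist_torque"],2*s["ee_rot"][3])
E
```

```text
clock: 10.95
position: [592.5, -61.8, 172.7]
ee_rot: [0.035, 0.999, -0.004, -0.024]
contact_force: [-0.4, 1.1, -0.1]
gripper_width: 85.1
[592.6 -61.8 172.7] [0.3 0.6 0.3] [ 0.  -0.1 -0. ] -0.047878199522696854
```

View pics/s16.png

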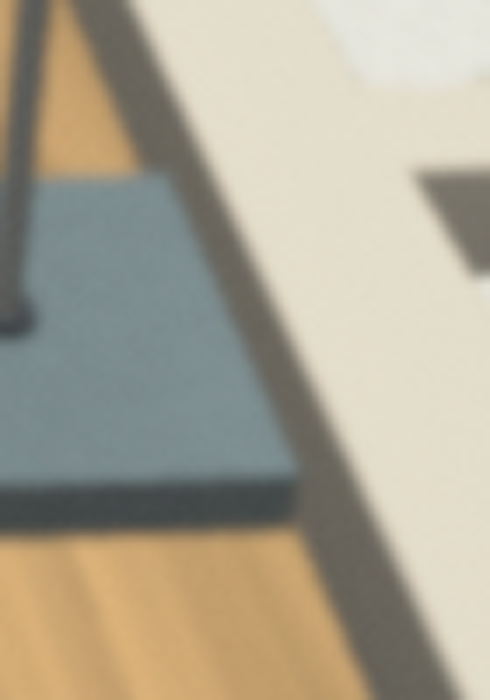

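```bash
python3 -m jog '[[[0,10,0,0],[-10,12,0,0],[-20,12,0,0],[-26,12,0,0],[-29,12,0,0]]]' 85;  python3 - <<'E'
from h import *
s=arm.read_state();print(s["position"],s["contact_force"],s["wrist_torque"],2*s["ee_rot"][3])
p,d=arm.get_image("side");crop("side",p,400,190,470,290,7,"pics/s17.png")
C=cloud("side",d).reshape(-1,3)
for z in range(190,222,10):
    q=C[(C[:,0]>600)&(C[:,0]<690)&(C[:,1]>-140)&(C[:,1]<20)&(C[:,2]>z)&(C[:,2]<z+10)]
    x=np.sort(q[:,0]);g=np.where(np.diff(x)>2)[0];print(z,[(x[i],x[i+1]) for i in g],x[-1])
E
```

```text
clock: 11.62
position: [619.6, -51.9, 171.0]
ee_rot: [0.035, 0.999, -0.004, -0.029]
contact_force: [-20.7, 6.1, 15.2]
gripper_width: 84.9
[619.6 -51.9 171. ] [-20.7   6.1  15.2] [1.3 3.4 0.4] -0.05887768234019127
190 [(np.float64(653.022106552774), np.float64(655.3294687123637)), (np.float64(655.8468671624404), np.float64(658.0856258897678))] 670.6881731179736
200 [] 669.9268272445343
210 [] 670.9869246952661
220 [(np.float64(657.3181983220826), np.float64(660.0809930126975)), (np.float64(660.3500779330053), np.float64(664.4233025000623))] 664.4233025000623
```

```bash
python3 -m jog '[[[4,0,0,0],[10,0,0,0],[30,0,0,0],[60,0,0,0],[100,0,-5,0]]]' 85;  python3 - <<'E'
from h import *
s=arm.read_state();print(s["position"],s["contact_force"])
p,d=arm.get_image("side");crop("side",p,400,190,470,290,7,"pics/s18.png")
cv2.imwrite("pics/s18f.png",p)
p,d=arm.get_image("top");crop("top",p,270,70,430,190,5,"pics/t18.png")
E
```

```text
clock: 12.3
position: [519.9, -44.9, 181.6]
ee_rot: [0.035, 0.999, -0.004, -0.029]
contact_force: [-0.7, -0.2, 0.2]
gripper_width: 85.4
[519.9 -44.9 181.6] [-0.7 -0.2  0.2]
```

View pics/s18.png

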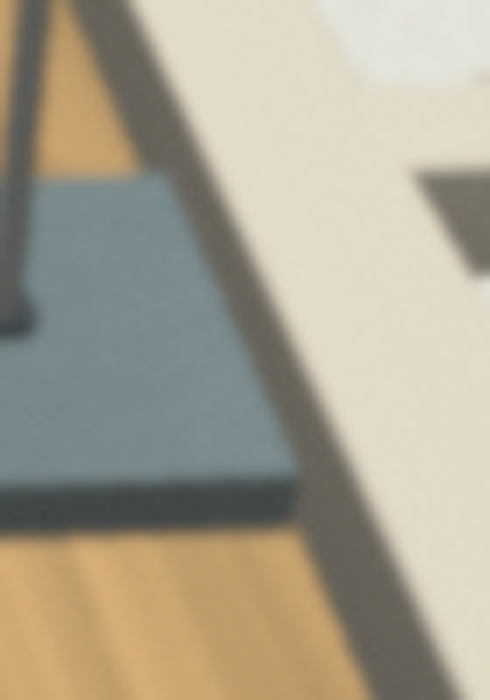

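View pics/t18.png

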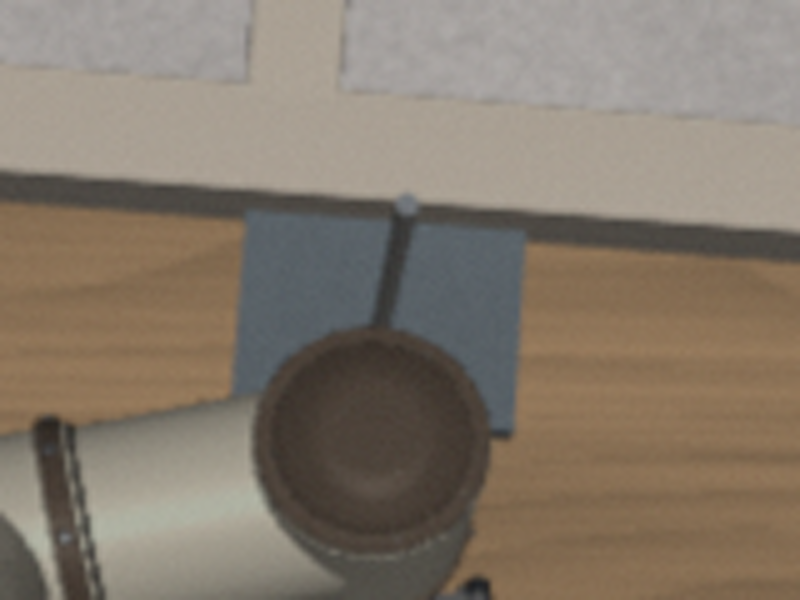

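View pics/s18f.png

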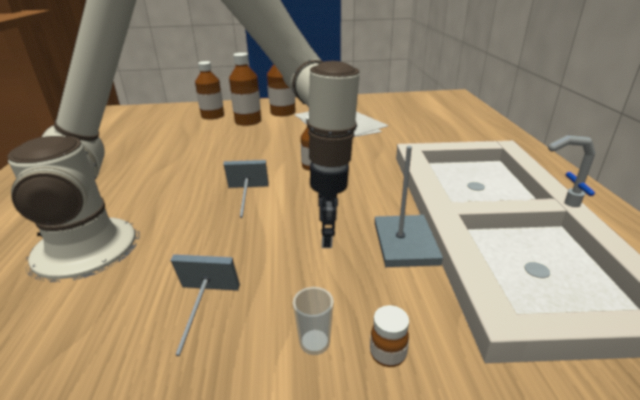

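```bash
python3 -m jog '[[[40,0,-20,0],[70,0,-50,0],[90,0,-100,0],[100,0,-150,0],[100,0,-180,0]]]' 85;  python3 - <<'E'
from h import *
from scipy.spatial.transform import Rotation as R
for n in("side","top"):
    p,d=arm.get_image(n);crop(n,p,270,70,430,190,5,f"pics/{n}19.png") if n=="top" else crop(n,p,360,180,480,290,6,"pics/side19.png")
    cv2.imwrite(f"pics/{n}19f.png",p);np.save(f"pics/{n}19.npy",d)
    C=cloud(n,d).reshape(-1,3)
    w=C[(C[:,0]>660)&(C[:,0]<780)&(abs(C[:,1]+60)<250)&(C[:,2]>26)&(C[:,2]<40)]
    a=np.polyfit(w[:,1],w[:,0],1);a=np.polyfit(*(lambda m:(w[m,1],w[m,0]))(abs(w[:,0]-np.polyval(a,w[:,1]))<3),1)
    q=C[(C[:,0]>580)&(C[:,0]<np.polyval(a,C[:,1])-4)&(abs(C[:,1]+63)<100)&(C[:,2]>13)&(C[:,2]<25)]
    print(n,"ledge",a.round(4),np.degrees(np.arctan(-a[0])),"plate",cv2.minAreaRect(q[:,:2].astype(np.float32)),q[:,2].mean())
    back=[(y,q[abs(q[:,1]-y)<4][:,0].min()) for y in range(-130,11,10)]
    f=np.polyfit(*zip(*back),1);print(" back edge yaw",np.degrees(np.arctan(-f[0])),"dist ledge-back",(np.polyval(a,-63)-np.polyval(f,-63))*np.cos(np.arctan(a[0])))
E
```

```text
clock: 13.02
position: [428.5, -37.2, 371.1]
ee_rot: [0.035, 0.999, -0.003, -0.028]
contact_force: [-0.1, -0.3, -0.3]
gripper_width: 85.1
side ledge [  0.1 736.8] -3.6766380790682742 plate ((675.275146484375, -68.27850341796875), (154.39407348632812, 106.09099578857422), 86.32260131835938) 17.464895454525987
 back edge yaw -4.006213180618764 dist ledge-back 109.30620188629022
top ledge [  0.1 733.1] -3.7189773271295294 plate ((670.7350463867188, -67.31868743896484), (150.20704650878906, 107.2713623046875), 86.16525268554688) 19.32782417381276
 back edge yaw -3.6586911629113037 dist ledge-back 110.47453736055797
```

View pics/top19.png

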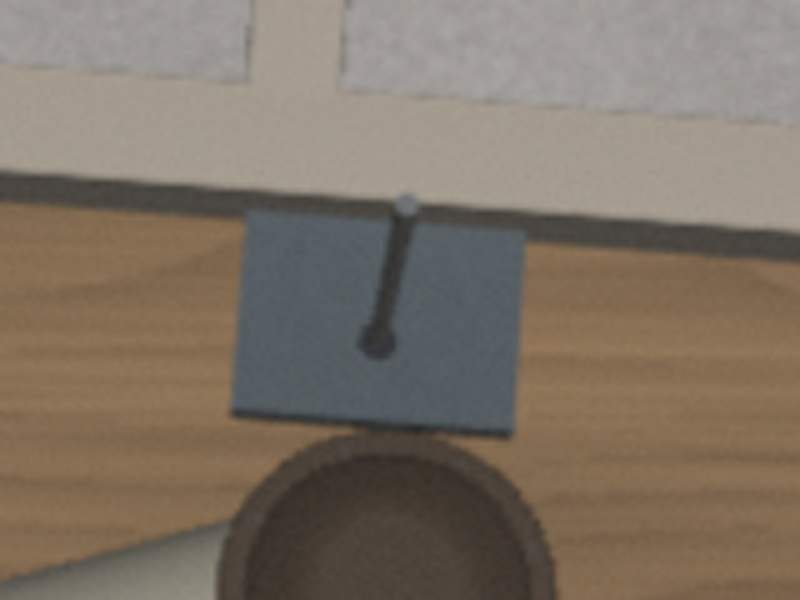

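View pics/side19.png

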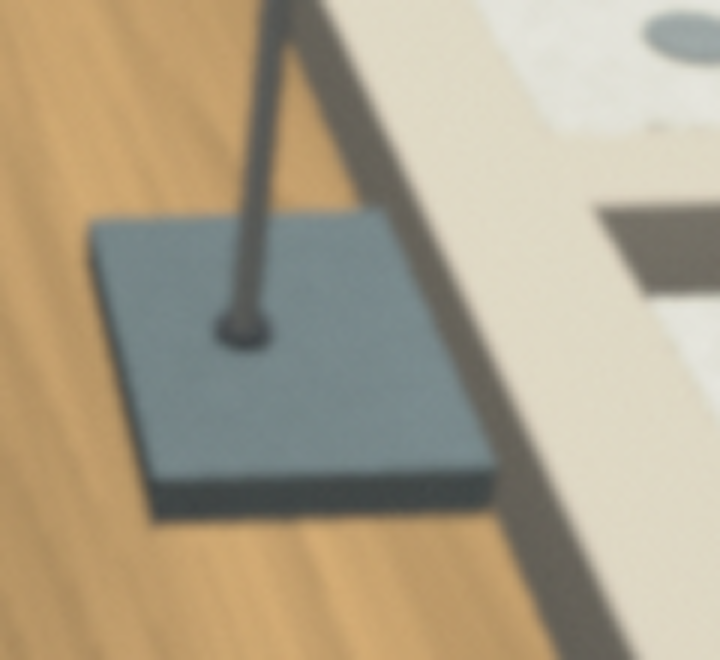

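Run:
```python
from bench import arm
print(arm.job_done())
```

```text
the job is handed in; nothing more can be done
None
```

The largest stand is upright on its foot with the front edge against the ledge, and I handed the job in at about 13 s.

- **What I did:** I put the open fingers either side of the rod and pushed the top of the foot plate over. The stand turned on its heel and fell upright by itself. I then pushed the back edge of its foot along the bench until it met the ledge.
- **Flush and square:** With the arm clear, the distance from ledge face to back edge read 110.5 mm (top camera) and 109.3 mm (side camera), against the foot's 110 mm. The back edge is within about 0.1° (top) to 0.3° (side) of the ledge face. The cameras disagree by about 1 mm, so contact is confirmed only to about that. At the last push the pushing force roughly doubled, to about 21 N.
- **Disagreements:**
  - The two cameras place the ledge about 4 mm apart, so I compared readings within each camera only.
  - The tool tilted about 3° during the pushing, with an unexplained upward force of up to 15 N on it.
  - In the last press the side camera showed no gap between the wrist and the top of the rod. A light touch there can't be ruled out, though the rod stayed upright.
- **Bystanders:** The beaker and jar look unmoved in the side view. The bottle was partly hidden by the arm in the last full side view I looked at, but the arm worked well away from it.

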